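Seat a label holder behind the sample rack's lip and hold it home

TASK

The sample rack is short of one label holder: pick the loose one off the bench by its upright finger flange, lay it on the rack's sloping apron at the empty label place, slide its plain edge up behind the steel lip and push it against the spring bar until it is fully home on the stops. Finish still gripping it and keeping it pressed home, flat and square to the lip, so that I can tighten the lock screw (let go and the spring throws it back out). Push firmly but do not ram it, and leave the sample box, the wafer box and the tweezers where they lie.

Things in the scene. Friction and masses are not known exactly. Their poses are not given: they have to be found in the camera images.
- label_holder: Loose label holder, grey plastic, 60 g, flat on the bench at first (turned up to 0.7 rad): plate 60 (x) x 80 (y) x 5 mm (z), paper label on top. On its trailing (-x) edge stands a finger flange 8 mm thick (x -30 to -22 mm), 60 mm wide (y), its top 27 mm above the underside. Origin: centre of the plate's underside. x points to the plain leading edge, which goes in first; z up out of the label.
- holder_front_edge (a point): Middle of the holder's plain leading edge, at the underside: 30 mm along +x of the holder's origin. Its axes are the holder's.
- holder_grip (a point): Middle of the top of the holder's finger flange: 26 mm along -x and 27 mm up from the holder's origin. Pinch the 8 mm flange here from above, fingers closing along the holder's x, fingertips just above the plate's upper face.
- label_seat: The empty label place of the rack (fixed). Origin: on the sloping apron's surface, middle of the stop line. x points up the slope, away from the robot, 25 degrees above level (the way to push); y along the rack; z square out of the apron. The bare apron reaches down to x = -95 mm. When home the holder lies flat on it, frame parallel to this one, leading edge at x = 0, flange at x = -60 to -52 mm.
- lip_edge (a point): Middle of the mouth of the empty place, 26 mm along -x of the label_seat origin and 14 mm out of the apron: the underside of the flared front edge of the fixed steel lip, 3 mm thick. The flare narrows to a gap of 8.5 mm over the apron from label_seat x = -18 mm inward. Side cheeks leave a pocket 86 mm wide (3 mm play each side of the holder), flaring out from x = -27 to -18 mm.
- lock_screw (a point): Top of the brass lock screw on the lip, 13 mm head, backed off and fixed, 4 mm along -x of the label_seat origin and 23.5 mm out of the apron. Not to be turned.
- spring_bar (a joint): Travel of the sprung ejector bar under the lip of the empty place, in m: 0 = out (its face 8 mm in front of the stop line, at x = -8 mm), 0.008 = pressed right back, level with the fixed stops. It pushes back with 3 N at 0, rising to 8 N at 0.008; on the stops the push grows hard at once.
- rack: Sample rack (fixed grey sheet metal, 330 mm wide, 190 mm deep). Origin: at bench height under the middle of the apron's toe, which is 12 mm up; x points away from the robot. Apron x = 0 to 86 mm, steel lips with screws x = 62 to 97 mm, 75 mm high; tray of vials and boxes, up to 80 mm high, behind from x = 104 mm. Three label places in a row, 104 mm apart; any one of them may be the empty one.
- filled_bay_1: A label place of the rack that already has its holder (fixed); origin at bench height at the apron's toe, in the middle of that place.
- filled_bay_2: The other label place that already has its holder (fixed); origin likewise.
- front_post (a point): Point on the axis of the front right post of the dark enclosure over the bench: 30 mm square, upright, from below the bench to 0.87 m above it, fixed. A like post stands 850 mm to its left (+y), and a bar joins their tops 0.855 m up. An arm that starts outside must fold in short of the post before it swings in front of the bench, then reach in between the posts.
- die_box: Clear-lid sample box, 65 x 60 x 16 mm, lying near the front of the bench; origin centre of underside. Leave alone.
- wafer_box: Round white and blue wafer box, 88 mm across, 23 mm high, lying near the front of the bench; origin centre of underside. Leave alone.
- tweezers: Steel tweezers, 127 x 17 x 9 mm, lying beyond the loose holder; origin centre of underside. Leave alone.

How it is judged (in metres and radians):
On the way, in this order (a step that is already met when the one before it is completed fails the run):
1. the label holder is lifted off the bench in the fingers (height (world z) of label_holder above 0.03 m and contact force between the fingers and label_holder above 1 N), for 0.2 s.
2. the holder's leading edge is behind the lip of the empty place, the holder lying along the apron (y of holder_front_edge in the frame of label_seat between -0.005 and 0.005 m and z of holder_front_edge in the frame of label_seat between -0.003 and 0.005 m and x of label_holder in the frame of label_seat below -0.02 m and x of holder_front_edge in the frame of label_seat above -0.017 m), for 0.1 s.
At the end, for the whole second after the job is handed in: The holder's leading edge is behind the lip of the empty place within 2 mm of the stops, the spring bar pressed back at least 6 of its 8 mm, the holder flat on the apron and square to the lip (within 0.08 rad), at rest, and the fingers still hold it there with more than 1 N (y of holder_front_edge in the frame of label_seat between -0.005 and 0.005 m and z of holder_front_edge in the frame of label_seat between -0.003 and 0.005 m and x of label_holder in the frame of label_seat below -0.02 m and x of holder_front_edge in the frame of label_seat above -0.002 m and value of joint spring_bar above 0.006 m and angle between the x axis of label_holder and the x axis of label_seat, either way round below 0.08 rad and angle between the z axis of label_holder and the z axis of label_seat, either way round below 0.08 rad and linear speed of label_holder below 0.02 m/s and contact force between the fingers and label_holder above 1 N); the arm keeps its last pose, push and grip.
It fails at once if the holder is rammed: it is pressed on the parts of the label place with more than 60 N (contact force between label_holder and label_seat above 60 N).
It fails at once if the sample box is moved more than 20 mm (distance of die_box from where it was at the start of the episode above 0.02 m).
It fails at once if the wafer box is moved more than 20 mm (distance of wafer_box from where it was at the start of the episode above 0.02 m).
It fails at once if the pair of tweezers is moved more than 20 mm (distance of tweezers from where it was at the start of the episode above 0.02 m).
It also fails if it takes over 51 s, if anything falls off the work surface, if the arm or the gripper's body presses on something with over 40 N, if the wrist force passes 120 N, or if a joint passes its speed limit or range.

ROBOT

A 6-joint arm with a two-finger parallel gripper is mounted at the origin on a cart in front of the work surface, level with it; the furniture and walls round the work are solid. World frame = base frame: x ahead of the robot, y to its left, z up, the work surface at z = 0. Lengths are in m, angles in degrees, forces in N, time in s.
With the tool pointing down it reaches from about 0.275 to 0.775 m from the base axis. Payload 14.6 kg.
Tool frame: the origin (TCP) lies between the finger pads; the fingertips stand 19 mm ahead of it and the grasp point (between the pads) is the TCP; z points along the fingers, y is the line along which they close (so a half turn about z gives the same grasp; the last joint's range is limited). The gripper opens to 85 mm and grips with 20 to 120 N. Pads are 22 mm wide; open, the fingers measure 114 mm over their backs; the gripper's body (76 mm by 85 mm) begins 54 mm behind the grasp point. The pads swing forward as they close: fully open they stand 13 mm farther back than shut.
Start: joints at [-79.372, 15.075, -2.767, 72.158, 0, 81.102], TCP at [0.175, -0.495, 0.25] pointing down, gripper open.
Joint ranges: [-151.79, 151.79], [-50.71, 97.33], [-67.44, 78.34], [-121.81, 120.89], [-77.56, 73.72], [-180, 180]. Speed limits (degrees/s): [108.29, 108.29, 147.25, 159.86, 180, 180].

INTERFACE

Orientations are given as [roll, pitch, yaw] about the fixed x, y, z axes, in that order (R = Rz(yaw) Ry(pitch) Rx(roll)).
In Python, from bench import telemetry, imaging, robot gives the robot as it stands.
- The arm moves only by the tool jog_arm, never from a script. Its arguments are lists of equal length, an entry for each row: "linear": the shift along the tool's x, y, z in units of 30 mm (1.0 is 30 mm), a list of three; "twist": the turn about the tool's z in rad; "gripper": the opening, from -1 (shut) to 1 (fully open). In form: {"linear": [[tx, ty, tz], ...], "twist": [twist, ...], "gripper": [gripper, ...]}. A call has exactly 10 rows; each row shifts and turns the commanded pose from where the row before left it, along the tool's axes as they then stand; what a row does not reach is not made up. A row lasts 1/12 s, in which the tool goes at most 41.7 mm and 7.16 degrees, less where a joint would pass 70% of its speed; a pose out of reach is approached as far as the arm can. A call is refused whole if a number of a shift passes 1 or a number of a turn 0.125, either way. A call with a gripper value outside its range is refused whole. The fingers move at their own pace and stop on an object; the grip force is fixed at half the most. Time passes only in rows, so rows that do not move let the fingers close, or fill a call up. It gives the time, the measured TCP pose, the force, the opening and the grip force at its end, in the units of the state.
- telemetry.state(): the state, without advancing time (a new reading comes with each control period).
- imaging.camera(name): name is "side" or "top"; returns the picture (420x560x3 uint8, red, green, blue); there is no depth.
- imaging.camera_info(name): a dict with "fx", "fy", "cx", "cy" (pixels), "T" (4x4, takes a point from camera to world coordinates). Camera axes: x right, y up, looking along -z (the intrinsics and any distortion apply to the point x, -y, -z); pixel columns grow to the right and rows downward; lengths in m; the calibration is good to about 2 mm. A picture is of the moment at which its call begins. camera_info takes no time and is no camera call.
- robot.finish_job(): hands the job in; it is judged then, once.
The state is a dict: "time_s": time; "q": joint angles; "joint_velocities": joint speeds; "effort": joint torques, N m; "tcp_pos": TCP position; "orientation": TCP orientation; "ft_force": force on the tool from outside, world axes, zero at the start; "moment": the same for the moment, N m; "grip_width": finger opening in m; "gripper_force": force on a finger pad.
Only numpy, scipy, OpenCV 4.12 (cv2) and the standard library are available. Lean on these libraries where they do the work, as an engineer would, in place of code of your own. Each camera call takes 0.05 s, during which the arm holds its last target. There are 200 camera calls.

## Working session

There is one attempt and no reset: what is moved stays moved. The work goes in short steps, Python scripts to look and compute and a tool call to move; the robot and the scene stay as the last step left them, time stands still between calls to the robot, and variables do not carry over. Pictures are saved under pics/ and viewed, at most 10 in all, crops included, and the job is handed in when it is done.

Besides the shell and the picture viewer there is one more tool, called by a JSON object that holds its "name" and its "arguments". jog_arm: Moves the arm, as the interface text tells. Its arguments: {"type":"object","properties":{"linear":{"type":"array","items":{"type":"array","items":{"type":"number"}}},"twist":{"type":"array","items":{"type":"number"}},"gripper":{"type":"array","items":{"type":"number"}}},"required":["linear","twist","gripper"]}

```bash
mkdir -p pics; ls; python3 - <<'E'
from bench import telemetry, imaging, robot
import cv2
s=telemetry.state();print({k:s[k] for k in('time_s','q','tcp_pos','orientation','grip_width')})
for n in('side','top'):
    im=imaging.camera(n);cv2.imwrite(f'pics/{n}0.png',im[:,:,::-1]);print(n,imaging.camera_info(n))
E
```

```text
pics
{'time_s': 0.0, 'q': array([-7.93723222e+01,  1.51003599e+01, -2.80456458e+00,  7.21586621e+01,
       -2.65951060e-03,  8.11001152e+01]), 'tcp_pos': array([ 0.17540493, -0.4945528 ,  0.24980615]), 'orientation': array([-1.79936768e+02, -7.20989305e-03,  1.95275602e+01]), 'grip_width': 0.08537600273548805}
side {'fx': 428.1072642424276, 'fy': 428.1072642424276, 'cx': 287.0866447644998, 'cy': 208.60911852753705, 'T': array([[ 0.99232861,  0.05502894, -0.11070566,  0.37458498],
       [-0.12341883,  0.49304528, -0.86120505, -0.96034579],
       [ 0.0071917 ,  0.86826158,  0.49605455,  0.70413004],
       [ 0.        ,  0.        ,  0.        ,  1.        ]])}
top {'fx': 528.7950222291912, 'fy': 528.7950222291912, 'cx': 278.7962990693484, 'cy': 214.92316260982528, 'T': array([[-0.02536204,  0.88558855, -0.46377763, -0.16014813],
       [-0.9996136 , -0.02774546,  0.00168439, -0.01199735],
       [-0.01137604,  0.46364115,  0.88595004,  1.47401376],
       [ 0.        ,  0.        ,  0.        ,  1.        ]])}
```

View pics/side0.png

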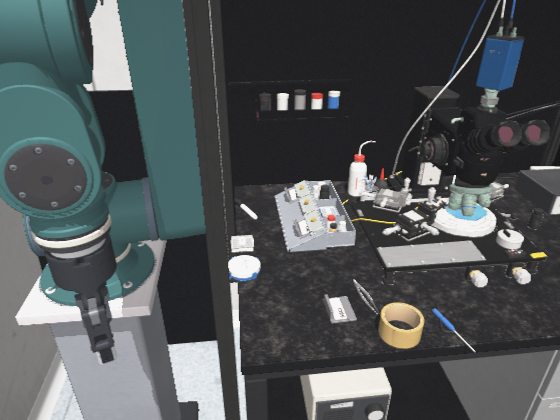

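View pics/top0.png

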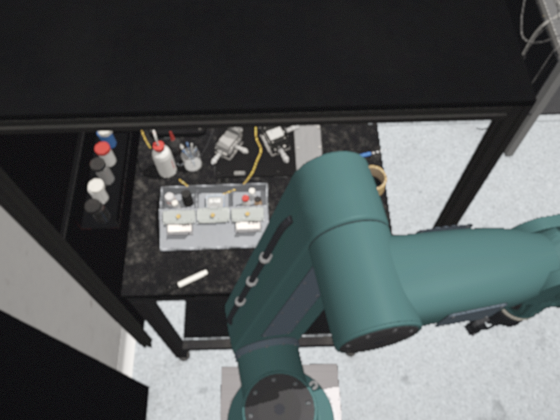

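The side view shows the holder at about (340,309), with the tweezers at (365,295), the rack at (315,215) and the post at x≈215. The top view shows the rack at (160–270, 185–250) with the middle place apparently empty. I'll enlarge both.

```bash
python3 - <<'E'
import cv2,numpy as np
a=cv2.imread('pics/side0.png');b=cv2.imread('pics/top0.png')
def crop(im,x,y,w,h,k): return cv2.resize(im[y:y+h,x:x+w],None,fx=k,fy=k,interpolation=cv2.INTER_CUBIC)
c1=crop(a,320,275,66,60,6)   # holder
c2=crop(b,155,180,120,75,6)  # rack top 720x450
c3=crop(a,225,170,135,100,5.9)
cv2.imwrite('pics/c_h.png',cv2.resize(c1,None,fx=1.5,fy=1.5));cv2.imwrite('pics/c_rt.png',c2);cv2.imwrite('pics/c_rs.png',c3)
E
```

```text
(no output)
```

View pics/c_h.png

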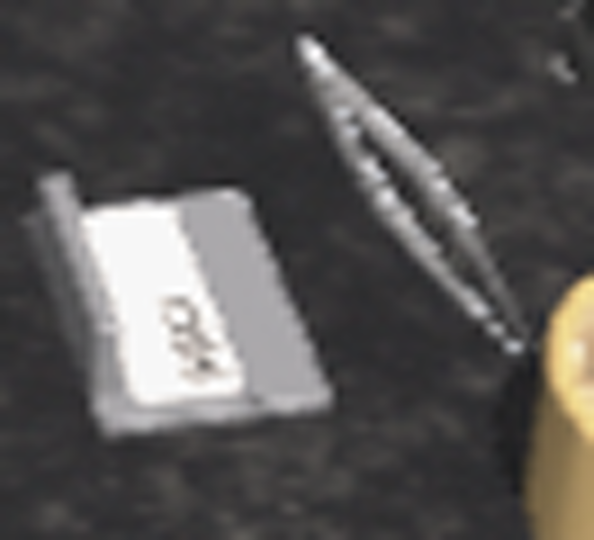

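View pics/c_rt.png

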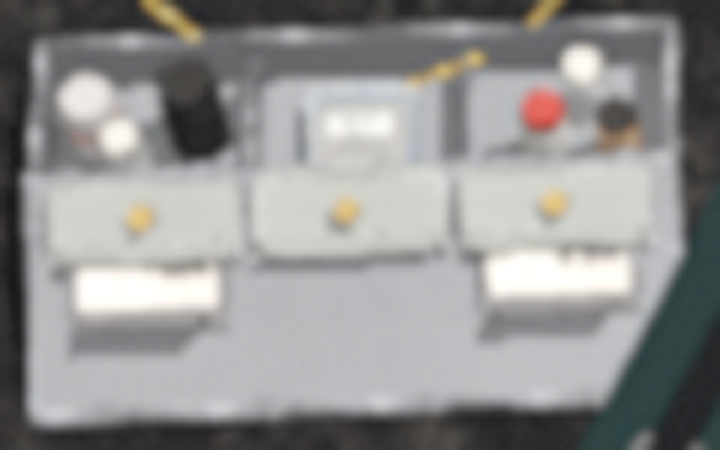

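View pics/c_rs.png

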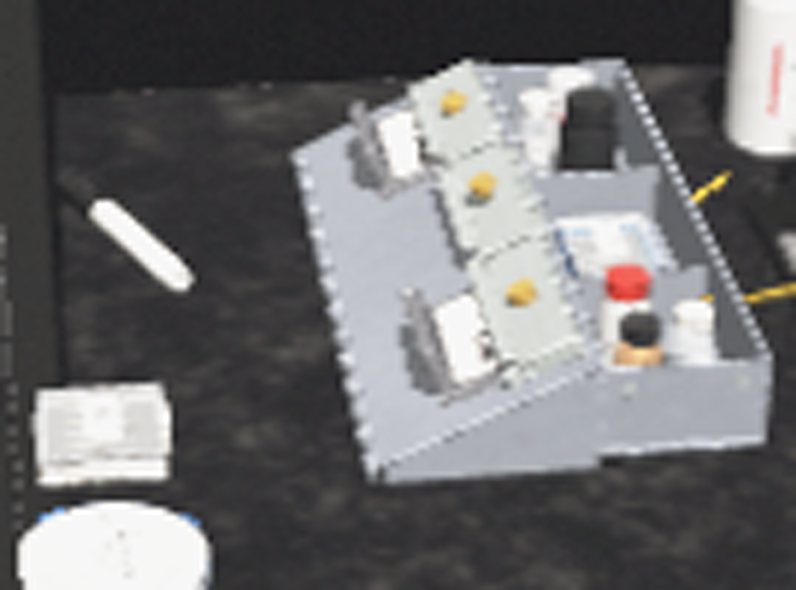

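The middle place is empty. In the side view, the holder lies with its flange on the left, towards the robot. Next I fit the poses.

```bash
cat > h.py <<'E'
import numpy as np
from scipy.optimize import least_squares
from bench import imaging
C={n:imaging.camera_info(n) for n in('side','top')}
def proj(n,P):
    c=C[n];P=np.atleast_2d(P);p=(P-c['T'][:3,3])@c['T'][:3,:3]
    return np.c_[c['cx']+c['fx']*p[:,0]/-p[:,2],c['cy']-c['fy']*p[:,1]/-p[:,2]]
def hit(n,u,v,z):
    c=C[n];d=c['T'][:3,:3]@[(u-c['cx'])/c['fx'],-(v-c['cy'])/c['fy'],-1];o=c['T'][:3,3]
    return o+d*(z-o[2])/d[2]
def un(pts,ox,oy,k): return (np.array(pts,float)+.5)/k-.5+[ox,oy]
def place(p,L):
    c,s=np.cos(p[2]),np.sin(p[2]);L=np.array(L)
    return np.c_[p[0]+c*L[:,0]-s*L[:,1],p[1]+s*L[:,0]+c*L[:,1],L[:,2]]
def fit(obs,p0):  # obs: list (cam, Lpts, pix)
    f=lambda p:np.concatenate([(proj(n,place(p,L))-x).ravel() for n,L,x in obs])
    r=least_squares(f,p0,loss='soft_l1');return r.x,r.fun.reshape(-1,2)
E
python3 - <<'E'
from h import *
np.set_printoptions(precision=4,suppress=True)
H=un([(245,190),(330,405),(110,435),(40,180),(68,172),(93,408)],320,275,9)
L=[(.03,.04,.005),(.03,-.04,.0025),(-.03,-.04,0),(-.03,.03,.027),(-.022,.03,.027),(-.03,-.03,.025)]
p0=hit('side',*H[:3].mean(0),0);print(fit([('side',L[:5],H[:5])],[p0[0],p0[1],.3]))
S=[(.0725,y,.0718) for y in(.104,0,-.104)]
T=[(0,.165,.012),(0,-.165,.012)]
st=un([(139,218),(345,211),(553,205)],155,180,6);ss=un([(453,103),(483,185),(521,292)],225,170,5.9)
tt=un([(30,422)],155,180,6);ts=un([(293,155),(372,472)],225,170,5.9)
print(fit([('top',S+T[:1],np.r_[st,tt])],[.4,.1,0]))
print(fit([('side',S+T,np.r_[ss,ts])],[.4,.1,0]))
print(fit([('top',S,st),('side',S+T,np.r_[ss,ts])],[.4,.1,0]))
for a in [('top',455,225),('top',165,320),('side',235,375),('side',228,345)]: print(a,hit(*a,0))
for a in [('side',242,243),('side',243,268)]: print(hit(*a,.015))
E
```

```text
(array([ 0.5939, -0.2269,  0.0547]), array([[-0.289 , -0.217 ],
       [ 0.5853,  0.0187],
       [-0.5431,  0.7684],
       [ 0.0419, -0.5554],
       [ 0.2087, -0.0494]]))
(array([0.5066, 0.1831, 0.0281]), array([[-0.3946,  1.1366],
       [ 0.0192,  0.4755],
       [ 0.0326, -0.3487],
       [ 0.3375, -1.506 ]]))
(array([0.5059, 0.1738, 0.0027]), array([[-0.6703, -0.6348],
       [-0.5509,  0.6649],
       [-1.0259, -0.0486],
       [ 2.5611, -0.815 ],
       [ 1.6636,  0.6133]]))
(array([0.5074, 0.1817, 0.0084]), array([[ 0.6091,  0.2676],
       [ 0.9833,  0.213 ],
       [ 0.9988, -0.0074],
       [-0.7703, -1.7754],
       [-0.4973, -0.6469],
       [-0.8015, -1.5714],
       [ 2.4959, -1.8803],
       [ 2.1745, -1.0645]]))
('top', 455, 225) [ 0.5591 -0.5603 -0.    ]
('top', 165, 320) [0.2829 0.3188 0.    ]
('side', 235, 375) [ 0.3481 -0.3826  0.    ]
('side', 228, 345) [ 0.3347 -0.304   0.    ]
[0.3767 0.0548 0.015 ]
[ 0.3756 -0.061   0.015 ]
```

```bash
python3 - <<'E'
from h import *
np.set_printoptions(precision=4,suppress=True)
for x,y in [(.28,-.53),(.3,-.5),(.3,-.53),(.3,-.56)]:
  print(x,y,proj('side',[(x,y,0),(x,y,.3),(x,y,.6)]).ravel(),proj('top',[(x,y+.85,0),(x,y+.85,.855),(x,y,.855)]).ravel())
S=[(.0725,y,.0718) for y in(.104,0,-.104)]
st=un([(139,218),(345,211),(553,205)],155,180,6);ss=un([(453,103),(483,185),(521,292)],225,170,5.9)
print(fit([('top',S,st)],[.5,.18,0]));print(fit([('side',S,ss)],[.5,.18,0]))
E
```

```text
0.28 -0.53 [195.3404 452.6411 172.6337 318.5085 133.5155  87.43  ] [164.5005 321.0114  42.529  149.1191 639.3291 132.6917]
0.3 -0.5 [208.2015 434.134  189.8282 301.7143 159.0222  79.6902] [154.5765 314.4898  24.2077 138.1908 613.8233 121.9827]
0.3 -0.53 [207.565  451.2197 188.1799 317.239  154.859   86.94  ] [165.0219 314.1967  45.0554 137.6177 634.5928 121.4117]
0.3 -0.56 [206.8805 469.5928 186.3731 334.2576 150.1417  95.1549] [175.4666 313.9036  65.9004 137.0447 655.3596 120.8409]
(array([0.508 , 0.1847, 0.0037]), array([[-0.2444, -0.0397],
       [ 0.1144,  0.0513],
       [ 0.1245, -0.0239]]))
(array([0.5082, 0.1733, 0.007 ]), array([[-0.1118, -0.6352],
       [ 0.1898,  0.6561],
       [-0.0768, -0.0687]]))
```

```bash
python3 - <<'E'
from h import *
np.set_printoptions(precision=4,suppress=True)
print(hit('top',518,118,.855),hit('top',455,225,0))
for y in(-.30,-.35,-.4):
  for x in (.3,.33,.36): print(x,y,proj('side',[(x,y,0),(x,y,.3),(x,y,.6)]).ravel(),proj('top',[(x,y,.0),(x,y,.855),(x,y+.85,0)]).ravel())
E
```

```text
[ 0.3118 -0.3644  0.855 ] [ 0.5591 -0.5603 -0.    ]
0.3 -0.3 [211.5212 345.0301 197.9561 225.1586 177.795   46.9987] [380.7387 308.1431 475.2895 125.7909  84.9225 316.4444]
0.33 -0.3 [225.7545 343.7598 215.02   224.1618 199.094   46.7225] [379.5515 298.1374 471.2491 109.2895  86.4203 306.354 ]
0.36 -0.3 [239.8846 342.4987 231.9362 223.1738 220.1644  46.4492] [378.3858 288.3116 467.351   93.3692  87.8912 296.4451]
0.3 -0.35 [210.815  363.9857 196.2898 240.8533 174.1672  53.3162] [398.1223 307.6553 509.9344 124.8385 102.3389 315.9557]
0.33 -0.35 [225.7555 362.5802 214.3802 239.7248 197.0897  52.9825] [396.7775 297.6546 505.2735 108.356  103.6785 305.8702]
0.36 -0.35 [240.5823 361.1854 232.3048 238.6067 219.7477  52.6527] [395.4569 287.8336 500.7768  92.4538 104.994  295.9663]
0.3 -0.4 [210.0349 384.9234 194.4108 258.5512 169.9455  60.6681] [415.5039 307.1675 544.5717 123.8863 119.7533 315.467 ]
0.33 -0.4 [225.7565 383.3606 213.6592 257.2643 194.7593  60.2611] [414.0016 297.1718 539.2906 107.4227 120.9348 305.3865]
0.36 -0.4 [241.3524 381.8103 232.72   255.99   219.2637  59.8592] [412.5263 287.3557 534.1955  91.5387 122.0949 295.4875]
```

```bash
python3 - <<'E'
import cv2,numpy as np
a=cv2.imread('pics/side0.png');b=cv2.imread('pics/top0.png')
A=cv2.resize(a[:,170:270],None,fx=1.4,fy=1.4);A=cv2.convertScaleAbs(A,alpha=2.2,beta=25)
B=cv2.convertScaleAbs(b,alpha=2.2,beta=25)[:, :]
o=np.zeros((588,140+560,3),np.uint8);o[:588,:140]=A[:588];o[:420,140:]=B
cv2.imwrite('pics/post.png',o)
E
```

```text
(no output)
```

View pics/post.png

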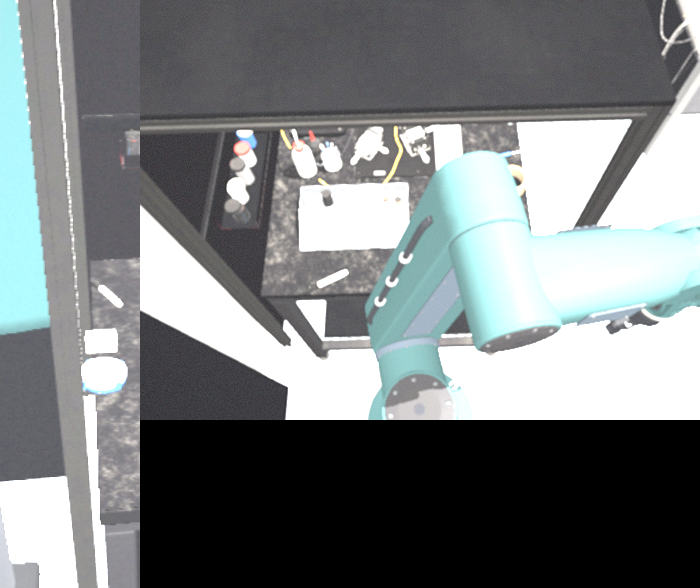

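The post is at about (0.335, -0.375), the holder at (0.594, -0.227) with a yaw of 3°, and the rack at (0.508, 0.18). First I fold in, then swing.

{"name": "jog_arm", "arguments": {"linear": [[0,-0.84,0],[0,-0.84,0],[0,-0.84,0],[0,-0.84,0],[0,-0.84,0],[0,-0.84,0],[0,-0.84,0],[0.65,-0.31,0],[0.65,-0.31,0],[0.65,-0.31,0]], "twist": [0,0,0,0,0,0,0,0,0,0], "gripper": [1,1,1,1,1,1,1,1,1,1]}}

```text
time_s: 0.93
tcp_pos: [0.1624, -0.2817, 0.2503]
orientation: [180.0, -0.0, 19.4]
ft_force: [-1.0, 1.2, 0.3]
grip_width: 0.0853
gripper_force: 0.0
```

{"name": "jog_arm", "arguments": {"linear": [[0.72,-0.34,0],[0.72,-0.34,0],[0.72,-0.34,0],[0.72,-0.34,0],[0.72,-0.34,0],[0.72,-0.34,0],[0.72,-0.34,0],[0.72,-0.34,0],[0.72,-0.34,0],[0.72,-0.34,0]], "twist": [0,0,0,0,0,0,0,0,0,0], "gripper": [1,1,1,1,1,1,1,1,1,1]}}

```text
time_s: 1.77
tcp_pos: [0.3324, -0.1132, 0.2502]
orientation: [-180.0, 0.0, 19.5]
ft_force: [0.7, -1.4, -0.1]
grip_width: 0.0854
gripper_force: 0.0
```

{"name": "jog_arm", "arguments": {"linear": [[0,0,0],[0,0,0],[0,0,0],[0,0,0],[0,0,0],[0,0,0],[0,0,0],[0,0,0],[0,0,0],[0,0,0]], "twist": [-0.1,-0.1,-0.1,-0.1,-0.1,-0.1,-0.1,-0.1,-0.1,-0.1], "gripper": [1,1,1,1,1,1,1,1,1,1]}}

```text
time_s: 2.6
tcp_pos: [0.3316, -0.1143, 0.2501]
orientation: [-180.0, -0.0, 77.1]
ft_force: [1.1, 0.4, 0.2]
grip_width: 0.0858
gripper_force: 0.0
```

{"name": "jog_arm", "arguments": {"linear": [[0,0,0],[0,0,0],[0,0,0],[0,0,0],[0,0,0],[0,0,0],[0,0,0],[0,0,0],[0,0,0],[0,0,0]], "twist": [-0.1,-0.1,-0.1,-0.1,-0.1,-0.1,-0.1,-0.1,-0.1,-0.1], "gripper": [1,1,1,1,1,1,1,1,1,1]}}

```text
time_s: 3.43
tcp_pos: [0.3316, -0.1143, 0.2501]
orientation: [-180.0, -0.0, 134.4]
ft_force: [-0.5, -0.4, -0.3]
grip_width: 0.0853
gripper_force: 0.0
```

{"name": "jog_arm", "arguments": {"linear": [[0,0,0],[0,0,0],[0,0,0],[0,0,0],[0,0,0],[0,0,0],[0,0,0],[0,0,0],[0,0,0],[0,0,0]], "twist": [-0.1,-0.1,-0.1,-0.1,-0.1,-0.1,-0.1,-0.1,-0.055,0], "gripper": [1,1,1,1,1,1,1,1,1,1]}}

```text
time_s: 4.27
tcp_pos: [0.3317, -0.1143, 0.2501]
orientation: [180.0, -0.0, -176.7]
ft_force: [-0.4, -0.5, -0.4]
grip_width: 0.0858
gripper_force: 0.0
```

```bash
python3 - <<'E'
from h import *
import cv2
for n in('side','top'):
    im=imaging.camera(n)[:,:,::-1].copy();cv2.imwrite(f'pics/{n}1.png',im)
a=cv2.imread('pics/top1.png')
def c(im,x,y,w,h,k): return cv2.resize(im[y:y+h,x:x+w],None,fx=k,fy=k,interpolation=cv2.INTER_CUBIC)
u=proj('top',[(.594,-.227,0)])[0].astype(int);print(u)
o=np.zeros((600,800,3),np.uint8)
o[:300,:800]=c(a,150,180,133,50,6)[:300,:798] if 0 else cv2.resize(c(a,150,178,128,78,6),(768,468))[:300,:768].copy() if 0 else 0
r=c(a,150,180,125,75,6);o[:450,:750]=r[:450]
cv2.imwrite('pics/r1.png',r)
h=c(a,u[0]-50,u[1]-40,100,75,8);cv2.imwrite('pics/h1.png',h)
E
```

```text
[346 217]
```

View pics/h1.png

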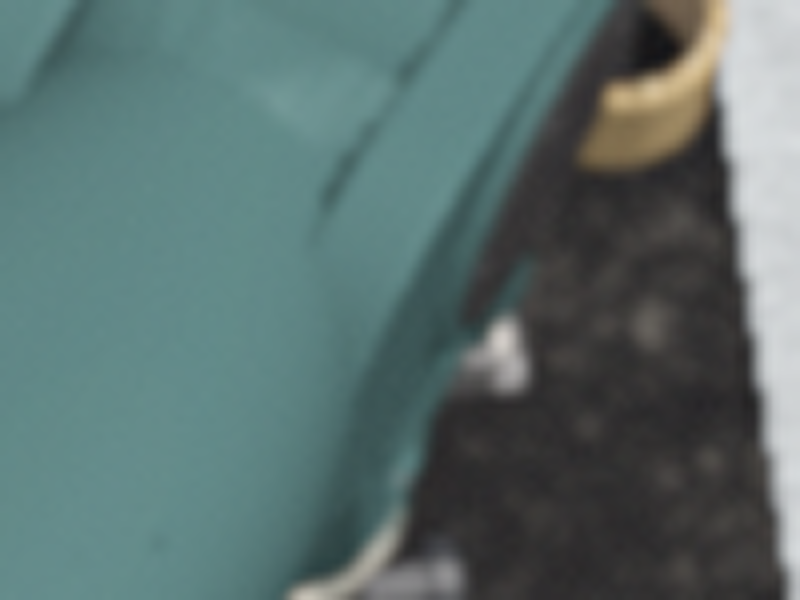

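{"name": "jog_arm", "arguments": {"linear": [[-0.765,-0.425,0.5],[-0.765,-0.425,0.5],[-0.765,-0.425,0.5],[-0.765,-0.425,0.5],[-0.765,-0.425,0.5],[-0.765,-0.425,0.5],[-0.765,-0.425,0.5],[-0.765,-0.425,0.5],[-0.765,-0.425,0.5],[-0.765,-0.425,0.5]], "twist": [0,0,0,0,0,0,0,0,0,0], "gripper": [1,1,1,1,1,1,1,1,1,1]}}

```text
time_s: 5.2
tcp_pos: [0.5689, -0.2298, 0.0991]
orientation: [180.0, -0.0, -177.0]
ft_force: [-0.0, -0.2, 0.1]
grip_width: 0.0857
gripper_force: 0.0
```

```bash
python3 - <<'E'
from h import *
from bench import telemetry
import cv2
print(telemetry.state()['tcp_pos'])
im=imaging.camera('side')[:,:,::-1].copy();cv2.imwrite('pics/side2.png',im)
c=cv2.resize(im[225:335,290:430],None,fx=5.4,fy=5.4,interpolation=cv2.INTER_CUBIC);cv2.imwrite('pics/s2.png',c)
print(proj('top',place((.5939,-.2269,.0547),[(-.03,-.04,0),(-.03,-.04,.005),(-.03,-.03,.027)])))
E
```

```text
[ 0.5689058  -0.22975007  0.09913457]
[[360.77289249 225.579095  ]
 [360.97613304 224.8598506 ]
 [358.64192098 221.89817803]]
```

View pics/s2.png

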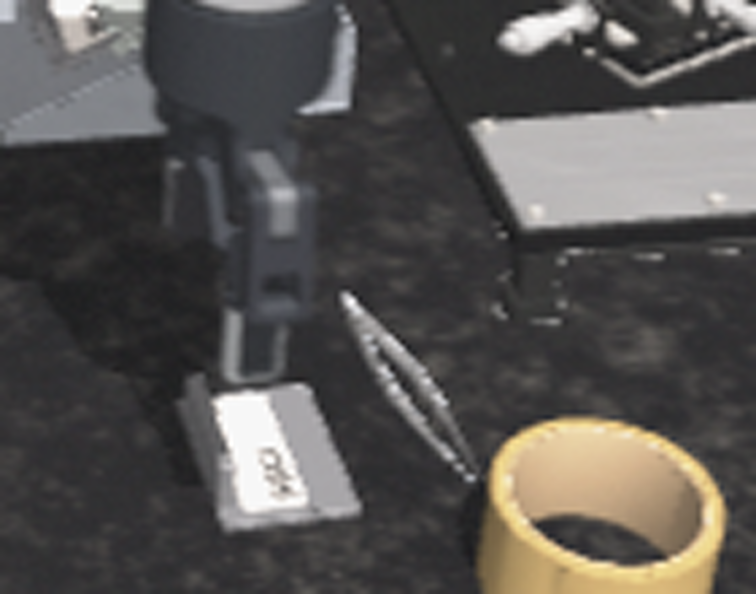

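```bash
python3 - <<'E'
from h import *
for y in(-.272,-.287):
  for z in(.08,.087,.094): print(y,z,proj('side',[(.569,y,z),(.558,y,z),(.58,y,z)]).round(1).ravel())
E
```

```text
-0.272 0.08 [335.  297.5 330.  297.9 340.  297.1]
-0.272 0.087 [335.2 295.  330.2 295.4 340.2 294.6]
-0.272 0.094 [335.4 292.5 330.4 292.9 340.5 292.1]
-0.287 0.08 [336.6 302.2 331.5 302.6 341.6 301.8]
-0.287 0.087 [336.8 299.7 331.7 300.1 341.9 299.3]
-0.287 0.094 [337.  297.2 331.9 297.6 342.1 296.8]
```

{"name": "jog_arm", "arguments": {"linear": [[0,0,0.47],[0,0,0.47],[0,0,0.47],[0,0,0.47],[0,0,0.47],[0,0,0],[0,0,0],[0,0,0],[0,0,0],[0,0,0]], "twist": [0,0,0,0,0,0,0,0,0,0], "gripper": [1,1,1,1,1,1,0.3,0.3,0.3,-1]}}

```text
time_s: 6.08
tcp_pos: [0.5683, -0.2295, 0.0314]
orientation: [-180.0, 0.1, -176.9]
ft_force: [-2.4, 1.5, 8.6]
grip_width: 0.0576
gripper_force: 62.1
```

{"name": "jog_arm", "arguments": {"linear": [[0,0,0],[0,0,0],[0,0,0],[0,0,0],[0,0,0],[0,0,0],[0,0,0],[0,0,0],[0,0,0],[0,0,0]], "twist": [0,0,0,0,0,0,0,0,0,0], "gripper": [-1,-1,-1,-1,-1,-1,-1,-1,-1,-1]}}

```text
time_s: 6.92
tcp_pos: [0.5683, -0.2294, 0.0314]
orientation: [-180.0, 0.1, -176.9]
ft_force: [-2.8, 1.7, 9.0]
grip_width: 0.0573
gripper_force: 62.1
```

{"name": "jog_arm", "arguments": {"linear": [[0,0,-0.3],[0,0,-0.3],[0,0,-0.4],[0,0,-0.4],[0,0,-0.4],[0,0,-0.4],[0,0,-0.4],[0,0,-0.4],[0,0,0],[0,0,0]], "twist": [0,0,0,0,0,0,0,0,0,0], "gripper": [-1,-1,-1,-1,-1,-1,-1,-1,-1,-1]}}

```text
time_s: 7.75
tcp_pos: [0.5684, -0.2295, 0.1209]
orientation: [-179.9, 0.1, -176.9]
ft_force: [-0.7, -0.7, -0.7]
grip_width: 0.0569
gripper_force: 63.9
```

```bash
python3 - <<'E'
from h import *
from bench import telemetry
import cv2
s=telemetry.state();print(s['tcp_pos'],s['orientation'],s['ft_force'],s['grip_width'])
a=imaging.camera('side')[:,:,::-1].copy();b=imaging.camera('top')[:,:,::-1].copy()
cv2.imwrite('pics/side3.png',a);cv2.imwrite('pics/top3.png',b)
A=cv2.resize(a[215:315,300:395],None,fx=6,fy=6,interpolation=cv2.INTER_CUBIC)
cv2.imwrite('pics/s3.png',A)
E
```

```text
[ 0.56835189 -0.22951176  0.12088094] [-1.79933872e+02  9.97962790e-02 -1.76899913e+02] [-0.65120154 -0.72088902 -0.722079  ] 0.0568699776445427
```

View pics/s3.png

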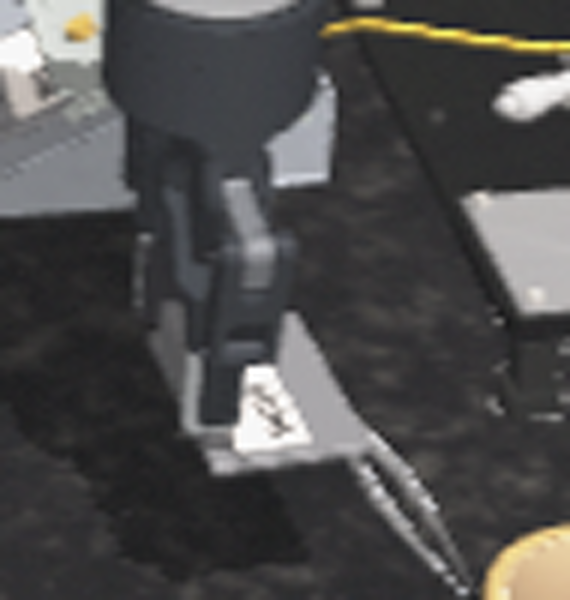

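The holder is held level, with the +x side leading. In crop pixels its bottom corners are (212,472) and (362,455). Next I check the attitude and refine the rack fit.

```bash
python3 - <<'E'
from h import *
np.set_printoptions(precision=4,suppress=True)
st=un([(139,218),(345,211),(553,205)],155,180,6);ss=un([(453,103),(483,185),(521,292)],225,170,5.9)
tt=un([(30,422)],155,180,6);ts=un([(293,155),(372,472)],225,170,5.9)
Y=[.104,0,-.104]
def f(p,w=0):
    S=[(p[3],y,p[4]) for y in Y];T=[(0,.165,.012),(0,-.165,.012)]
    r=[proj('top',place(p,S+T[:1]))-np.r_[st,tt],proj('side',place(p,S+T))-np.r_[ss,ts]]
    return np.concatenate(r).ravel()
r=least_squares(f,[.5,.18,0,.0725,.0718],loss='soft_l1');print(r.x,'\n',r.fun.reshape(-1,2))
# holder in hand
H=un([(212,472),(362,455),(290,315)],300,215,6);L=np.array([(-.03,-.04,0),(.03,-.04,0),(.03,.04,.005)])
def g(p):
    c,s=np.cos(p[2]),np.sin(p[2]);M=np.c_[c*L[:,0]+s*L[:,2],L[:,1],-s*L[:,0]+c*L[:,2]]
    q=place([p[0],-.2295,.054],M);q[:,2]+=p[1];return (proj('side',q)-H).ravel()
r=least_squares(g,[.594,.09,0]);print(r.x,r.fun)
E
```

```text
[0.4999 0.1835 0.0152 0.0831 0.066 ] 
 [[ 0.1946  0.476 ]
 [ 0.4383  0.2187]
 [ 0.3092 -0.2037]
 [ 0.0853 -0.1065]
 [-0.2103 -0.5743]
 [ 0.3037  0.5627]
 [ 0.2713 -0.3638]
 [-0.0353 -1.9903]
 [-0.1711 -1.2841]]
[0.5928 0.0905 0.0366] [-1.4584 -0.0475  0.2038  0.4533  1.3754 -0.3781]
```

{"name": "jog_arm", "arguments": {"linear": [[0,0,0],[0.1,0.74,0],[0.1,0.74,0],[0.1,0.74,0],[0.1,0.74,0],[0.1,0.74,0],[0.1,0.74,0],[0.1,0.74,0],[0.1,0.74,0],[0.1,0.74,0]], "twist": [0.044,0,0,0,0,0,0,0,0,0], "gripper": [-1,-1,-1,-1,-1,-1,-1,-1,-1,-1]}}

```text
time_s: 8.68
tcp_pos: [0.5382, -0.0287, 0.1192]
orientation: [180.0, -0.1, -179.4]
ft_force: [0.6, 0.4, -1.1]
grip_width: 0.0573
gripper_force: 64.0
```

{"name": "jog_arm", "arguments": {"linear": [[0.1,0.8,0],[0.12,0.8,0],[0.12,0.8,0],[0.12,0.8,0],[0.12,0.8,0],[0.12,0.8,0],[0.12,0.8,0],[0.12,0.8,0],[0.12,0.7,0],[0,0,0]], "twist": [0,0,0,0,0,0,0,0,0,0], "gripper": [-1,-1,-1,-1,-1,-1,-1,-1,-1,-1]}}

```text
time_s: 9.52
tcp_pos: [0.5037, 0.1857, 0.1191]
orientation: [180.0, -0.1, -179.3]
ft_force: [0.1, 0.1, -0.9]
grip_width: 0.0573
gripper_force: 64.0
```

{"name": "jog_arm", "arguments": {"linear": [[0,0,0.25],[0,0,0.25],[0,0,0.25],[0,0,0.25],[0,0,0.2],[0,0,0.05],[0,0,0.05],[0,0,0.05],[0,0,0.03],[0,0,0]], "twist": [0,0,0,0,0,0,0,0,0,0], "gripper": [-1,-1,-1,-1,-1,-1,-1,-1,-1,-1]}}

```text
time_s: 10.35
tcp_pos: [0.505, 0.1829, 0.0784]
orientation: [180.0, 0.0, -179.4]
ft_force: [0.3, 0.1, -1.1]
grip_width: 0.0575
gripper_force: 64.0
```

{"name": "jog_arm", "arguments": {"linear": [[0,0,0.03],[0,0,0.03],[0,0,0.03],[0,0,0.03],[0,0,0.03],[0,0,0],[0,0,0],[0,0,0],[0,0,0],[0,0,0]], "twist": [0,0,0,0,0,0,0,0,0,0], "gripper": [-1,-1,-1,-1,-1,-1,-1,-1,-1,-1]}}

```text
time_s: 11.18
tcp_pos: [0.5049, 0.1829, 0.0739]
orientation: [180.0, 0.0, -179.4]
ft_force: [-0.1, -0.9, -1.1]
grip_width: 0.057
gripper_force: 64.0
```

{"name": "jog_arm", "arguments": {"linear": [[0,0,0.03],[0,0,0.03],[0,0,0.03],[0,0,0.03],[0,0,0],[0,0,0],[0,0,0],[0,0,0],[0,0,0],[0,0,0]], "twist": [0,0,0,0,0,0,0,0,0,0], "gripper": [-1,-1,-1,-1,-1,-1,-1,-1,-1,-1]}}

```text
time_s: 12.02
tcp_pos: [0.5049, 0.1829, 0.0703]
orientation: [180.0, 0.0, -179.4]
ft_force: [-0.5, 0.0, -0.3]
grip_width: 0.0572
gripper_force: 64.0
```

{"name": "jog_arm", "arguments": {"linear": [[0,0,0.03],[0,0,0.03],[0,0,0.03],[0,0,0],[0,0,0],[0,0,0],[0,0,0],[0,0,0],[0,0,0],[0,0,0]], "twist": [0,0,0,0,0,0,0,0,0,0], "gripper": [-1,-1,-1,-1,-1,-1,-1,-1,-1,-1]}}

```text
time_s: 12.85
tcp_pos: [0.5048, 0.1829, 0.0676]
orientation: [180.0, -0.0, -179.4]
ft_force: [-3.1, 0.6, 1.2]
grip_width: 0.0572
gripper_force: 64.3
```

{"name": "jog_arm", "arguments": {"linear": [[0.04,0,0.06],[0.03,0,0.06],[0.02,0,0.06],[0,0,0.05],[0,0,0],[0,0,0],[0,0,0],[0,0,0],[0,0,0],[0,0,0]], "twist": [0,0,0,0,0,0,0,0,0,0], "gripper": [-1,-1,-1,-1,-1,-1,-1,-1,-1,-1]}}

```text
time_s: 13.68
tcp_pos: [0.5023, 0.1829, 0.0608]
orientation: [-180.0, 0.0, -179.4]
ft_force: [-1.4, -0.1, 4.4]
grip_width: 0.0573
gripper_force: 64.6
```

{"name": "jog_arm", "arguments": {"linear": [[0.02,0,0.06],[0.02,0,0.06],[0.01,0,0.06],[0,0,0.06],[0,0,0.05],[0,0,0],[0,0,0],[0,0,0],[0,0,0],[0,0,0]], "twist": [0,0,0,0,0,0,0,0,0,0], "gripper": [-1,-1,-1,-1,-1,-1,-1,-1,-1,-1]}}

```text
time_s: 14.52
tcp_pos: [0.5, 0.1828, 0.0517]
orientation: [-180.0, -0.1, -179.4]
ft_force: [-2.5, -0.9, 4.8]
grip_width: 0.0572
gripper_force: 65.8
```

{"name": "jog_arm", "arguments": {"linear": [[0,0,0.06],[0,0,0.06],[0,0,0.05],[0,0,0.04],[0,0,0],[0,0,0],[0,0,0],[0,0,0],[0,0,0],[0,0,0]], "twist": [0,0,0,0,0,0,0,0,0,0], "gripper": [-1,-1,-1,-1,-1,-1,-1,-1,-1,-1]}}

```text
time_s: 15.35
tcp_pos: [0.4996, 0.1828, 0.0453]
orientation: [-180.0, -0.1, -179.4]
ft_force: [-5.0, -0.3, 6.7]
grip_width: 0.0575
gripper_force: 66.6
```

```bash
python3 - <<'E'
from h import *
import cv2
a=imaging.camera('side')[:,:,::-1].copy();b=imaging.camera('top')[:,:,::-1].copy()
cv2.imwrite('pics/side4.png',a);cv2.imwrite('pics/top4.png',b)
o=np.zeros((600,800,3),np.uint8)
o[:, :480]=cv2.resize(a[175:255,265:329],(480,600),interpolation=cv2.INTER_CUBIC)
o[:300,485:785]=cv2.resize(b[185:260,175:250],(300,300),interpolation=cv2.INTER_CUBIC)
cv2.imwrite('pics/p4.png',o)
E
```

{"name": "jog_arm", "arguments": {"linear": [[0,0,0.04],[0,0,0.04],[0,0,0],[0,0,0],[0,0,0],[0,0,0],[0,0,0],[0,0,0],[0,0,0],[0,0,0]], "twist": [0,0,0,0,0,0,0,0,0,0], "gripper": [-1,-1,-1,-1,-1,-1,-1,-1,-1,-1]}}

```text
time_s: 16.28
tcp_pos: [0.4996, 0.1827, 0.0429]
orientation: [-180.0, -0.1, -179.4]
ft_force: [-5.2, -1.3, 6.3]
grip_width: 0.0574
gripper_force: 66.9
```

{"name": "jog_arm", "arguments": {"linear": [[0,0,0.04],[0,0,0.03],[0,0,0],[0,0,0],[0,0,0],[0,0,0],[0,0,0],[0,0,0],[0,0,0],[0,0,0]], "twist": [0,0,0,0,0,0,0,0,0,0], "gripper": [-1,-1,-1,-1,-1,-1,-1,-1,-1,-1]}}

```text
time_s: 17.12
tcp_pos: [0.4996, 0.1828, 0.0418]
orientation: [180.0, -0.1, -179.4]
ft_force: [-11.6, -4.5, 25.3]
grip_width: 0.0575
gripper_force: 70.0
```

```bash
python3 - <<'E'
from h import *
import cv2
a=imaging.camera('side')[:,:,::-1].copy();b=imaging.camera('top')[:,:,::-1].copy()
cv2.imwrite('pics/side4.png',a);cv2.imwrite('pics/top4.png',b)
o=np.zeros((600,800,3),np.uint8)
o[:, :480]=cv2.resize(a[175:255,265:329],(480,600),interpolation=cv2.INTER_CUBIC)
o[:300,485:785]=cv2.resize(b[185:260,175:250],(300,300),interpolation=cv2.INTER_CUBIC)
cv2.imwrite('pics/p4.png',o)
E
```

```text
(no output)
```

View pics/p4.png

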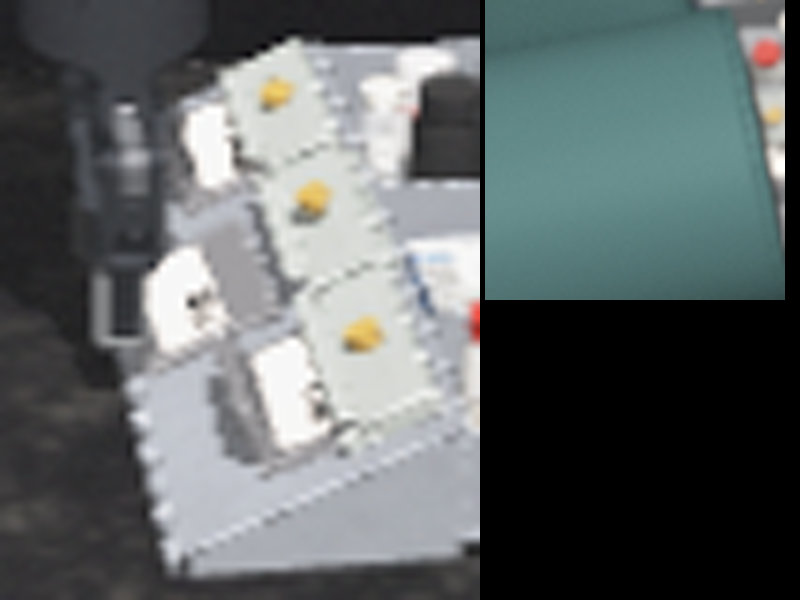

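The picture shows the holder lying flat on the apron in front of the middle lip: leading corner at crop (285,308), lip edge from (258,200) to (297,295). Its side edge lines up with the filled neighbour's to within about 1 mm, so I slide it up the slope.

{"name": "jog_arm", "arguments": {"linear": [[0,0,-0.02],[-0.06,0,-0.028],[-0.06,0,-0.028],[-0.06,0,-0.028],[-0.06,0,-0.028],[-0.06,0,-0.028],[-0.06,0,-0.028],[-0.06,0,-0.028],[0,0,0],[0,0,0]], "twist": [0,0,0,0,0,0,0,0,0,0], "gripper": [-1,-1,-1,-1,-1,-1,-1,-1,-1,-1]}}

```text
time_s: 18.05
tcp_pos: [0.5108, 0.183, 0.0471]
orientation: [180.0, -0.3, -179.4]
ft_force: [-13.4, -1.4, 11.0]
grip_width: 0.0575
gripper_force: 68.4
```

{"name": "jog_arm", "arguments": {"linear": [[-0.06,0,-0.029],[-0.06,0,-0.029],[-0.06,0,-0.029],[-0.06,0,-0.029],[-0.06,0,-0.028],[-0.06,0,-0.028],[0,0,0],[0,0,0],[0,0,0],[0,0,0]], "twist": [0,0,0,0,0,0,0,0,0,0], "gripper": [-1,-1,-1,-1,-1,-1,-1,-1,-1,-1]}}

```text
time_s: 18.88
tcp_pos: [0.5218, 0.1831, 0.0523]
orientation: [180.0, -0.2, -179.4]
ft_force: [-12.0, -1.5, 11.2]
grip_width: 0.0574
gripper_force: 68.3
```

{"name": "jog_arm", "arguments": {"linear": [[-0.05,0,-0.024],[-0.05,0,-0.024],[-0.05,0,-0.024],[-0.05,0,-0.024],[-0.05,0,-0.024],[0,0,0],[0,0,0],[0,0,0],[0,0,0],[0,0,0]], "twist": [0,0,0,0,0,0,0,0,0,0], "gripper": [-1,-1,-1,-1,-1,-1,-1,-1,-1,-1]}}

```text
time_s: 19.72
tcp_pos: [0.528, 0.1831, 0.0552]
orientation: [-180.0, -0.4, -179.4]
ft_force: [-15.4, -2.0, 8.4]
grip_width: 0.0571
gripper_force: 68.0
```

{"name": "jog_arm", "arguments": {"linear": [[-0.05,0,-0.024],[-0.05,0,-0.024],[-0.05,0,-0.024],[-0.05,0,-0.024],[0,0,0],[0,0,0],[0,0,0],[0,0,0],[0,0,0],[0,0,0]], "twist": [0,0,0,0,0,0,0,0,0,0], "gripper": [-1,-1,-1,-1,-1,-1,-1,-1,-1,-1]}}

```text
time_s: 20.55
tcp_pos: [0.531, 0.1832, 0.0569]
orientation: [180.0, -0.7, -179.4]
ft_force: [-26.8, 0.7, 4.1]
grip_width: 0.0571
gripper_force: 67.8
```

```bash
python3 - <<'E'
from h import *
import cv2
a=imaging.camera('side')[:,:,::-1].copy();cv2.imwrite('pics/side5.png',a)
g=cv2.resize(a[180:245,270:325],None,fx=4,fy=4,interpolation=cv2.INTER_CUBIC)
m=((g.min(2)>215)).astype(np.uint8)
n,l,s,c=cv2.connectedComponentsWithStats(m)
for i in range(1,n):
    if s[i][4]>150: print(s[i],c[i].round(1))
# right-hand (lip) boundary of white per row for labels
for y in range(40,200,6):
    x=np.where(m[y,:150])[0]; print(y,x.min() if len(x) else '',x.max() if len(x) else '',end=' | ')
E
```

```text
[ 173    6   47   66 1173] [191.2  34.7]
[119  62  47  65 773] [138.6  88.9]
[163  94  30  28 268] [174.3 109.4]
[101  96  28  51 898] [112.1 122.1]
[197 107  23  25 264] [209.7 115.9]
[ 139  125   52   78 1133] [163.1 155.4]
[ 116  161   39   57 1293] [133.3 188.2]
[177 167  38  36 368] [197.3 186.7]
40 141 148 | 46 130 132 | 52 130 149 | 58   | 64 125 128 | 70 138 149 | 76 129 141 | 82 121 133 | 88 125 134 | 94 125 129 | 100 110 131 | 106 103 140 | 112 101 136 | 118 101 144 | 124 101 141 | 130 101 149 | 136 41 124 | 142 105 144 | 148 142 149 | 154 145 149 | 160 146 149 | 166 48 149 | 172 116 143 | 178 117 147 | 184 119 144 | 190 121 149 | 196 123 144 |
```

{"name": "jog_arm", "arguments": {"linear": [[-0.03,0,-0.016],[0,0,0],[0,0,0],[0,0,0],[0,0,0],[0,0,0],[0,0,0],[0,0,0],[0,0,0],[0,0,0]], "twist": [0,0,0,0,0,0,0,0,0,0], "gripper": [-1,-1,-1,-1,-1,-1,-1,-1,-1,-1]}}

```text
time_s: 21.43
tcp_pos: [0.531, 0.1832, 0.0571]
orientation: [180.0, -0.8, -179.4]
ft_force: [-30.2, 1.1, 2.9]
grip_width: 0.0574
gripper_force: 67.7
```

```bash
python3 - <<'E'
from bench import telemetry
s=telemetry.state();print(s['time_s'],s['tcp_pos'],s['orientation'],s['ft_force'],s['moment'])
E
```

```text
21.4333 [0.53104358 0.18318948 0.05706173] [ 179.9897432    -0.83124788 -179.35563433] [-30.16132322   1.05213924   2.88817117] [ 0.6985805   5.54603396 -0.02856385]
```

```bash
python3 - <<'E'
from h import *
a=np.radians(25);yaw=.01
c,s=np.cos(yaw),np.sin(yaw)
def W(p):
    x,y,z=p;X=x*np.cos(a)-z*np.sin(a);Z=x*np.sin(a)+z*np.cos(a)
    return np.array([.5965+c*X-s*y,.1835+s*X+c*y,.051+Z])
P=lambda p:proj('side',[W(p)])[0]
S=P((-.004,0,.0235));print('screw',S,'obs (306.5,201.3)')
for d in(30,35,40,45): print(d,'nose -y',P((-d/1e3,-.04,.005))-S,'+y',P((-d/1e3,.04,.005))-S)
print('obs -y',(285-312)/7.5,(308-198)/7.5)
print('lip -y',P((-.026,-.043,.017))-S,'obs ~',(297-312)/7.5,(295-198)/7.5)
E
```

```text
screw [306.85190611 200.41680212] obs (306.5,201.3)
30 nose -y [-3.10637918 14.59444318] +y [-7.28058133  1.94863765]
35 nose -y [-4.59648534 15.28545789] +y [-8.69425427  2.60961314]
40 nose -y [-6.0854287  15.97593336] +y [-10.10687947   3.27009874]
45 nose -y [-7.57321061 16.66587023] +y [-11.51845808   3.93009501]
obs -y -3.6 14.666666666666666
lip -y [-3.30311323 11.5391111 ] obs ~ -2.0 12.933333333333334
```

```bash
python3 -c "
from bench import robot
print(robot.finish_job())"
```

```text
the job is handed in; nothing more can be done
None
```

The label holder is in the middle (empty) place, on what I take to be the stops, still gripped and pressed up the slope with about 26 N; the job was handed in at 21 s. The last 1 mm push raised the force with no further movement, but I could not see the leading edge or the spring bar behind the lip, and the hand-in returned no verdict.

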